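# Lock the tile clamp on its index notch

### The job

Two tile clamps stand on the table. On the one that holds the blue-dipped test tile, turn the black wing knob slowly clockwise (seen from above) until its steel toe lies straight out over the middle of the tile and you feel the spring pin drop into its hidden notch; then let go and leave it seated there. Leave the clamp with the green-dipped tile as it is.

Things in the scene. Friction and masses are not known exactly. Their poses are not given: they have to be found in the camera images.
- blue_knob (a point): Middle of the wing, on the upright turning axis, 56 mm above the table. The wing is a black upright bar 46 mm long, 14 mm thick, from 29 to 71 mm above the table, free on both sides above 31 mm. x runs along the wing to the steel toe under it (13 mm wide, tip 58 mm from the axis, 31 mm high), z up; it turns with the knob. The 155 x 92 mm plate is fixed; the blue tile lies 52 mm from the axis.
- blue_clamp (a joint): Turn of that knob in rad, growing clockwise from above, with stops at 0 and 1.8; starts at 0 to 0.35. The notch is at 1.25, where the toe points straight over the tile's middle. Turning takes 0.04 N m plus 0.04 per rad/s and stays where left; within 0.3 rad either side of the notch the pin pulls it in. Leaving the notch takes about 0.14 N m; an overshot knob may be turned back.
- blue_pin (a joint): Travel of that clamp's spring pin in m: about 0 while it rides on the hidden ring, about 0.005 when dropped into the notch. Its tail lies level, 17 mm above the table, on the knob's side away from the tile, with a round steel head; about 5 mm less of its red shank shows between guide block and head once it has dropped in.
- green_toe (a point): Toe tip of the other clamp, of the same make and size, which carries the green-dipped tile and is to be left as it is: 56 mm from its turning axis, 27 mm above the table; x points outward along the toe, z up.

How it is judged:
By the outcome, as a careful person would: the job done as asked, in the order asked, and still so for the second after the job is handed in, with the robot touching nothing.
It also fails if it takes over 32 s, if anything falls off the work surface, if the arm or the gripper's body presses on something with over 40 N, if the wrist force passes 120 N, or if a joint passes its speed limit or range.

### The arm

A 7-joint arm with a two-finger parallel gripper is mounted at the origin on a cart in front of the work surface, level with it; the furniture and walls round the work are solid. World frame = base frame: x ahead of the robot, y to its left, z up, the work surface at z = 0. Lengths are in m, angles in rad, forces in N, time in s.
With the tool pointing down it reaches from about 0.4 to 0.925 m from the base axis. Payload 5.6 kg.
Tool frame: the origin (TCP) lies midway between the tips of the shut fingers; the grasp point (between the pads) lies 19 mm behind it; z points along the fingers, y is the direction in which the jaws open and shut (so a half turn about z gives the same grasp; the last joint's range is limited). The gripper opens to 85 mm and grips with 20 to 120 N. Pads are 22 mm wide; open, the fingers measure 114 mm over their backs; the gripper's body (76 mm by 85 mm) begins 54 mm behind the grasp point. The pads swing forward as they close: fully open they stand 13 mm farther back than shut.
Start: joints at [1.095, 0.468, -0.012, 1.603, 0.006, 1.071, -0.056], TCP at [0.273, -0.59, 0.207] pointing down, gripper open.
Joint ranges: [-2.53, 2.53], [-0.31, 2.02], [-1.57, 1.55], [0.28, 2.44], [-1.29, 4.43], [0.15, 1.84], [-2.92, 2.92]. Speed limits (rad/s): [2.57, 2.57, 3.14, 3.14, 3.14, 3.14, 3.14].

### API

Orientations are given as a unit quaternion [x, y, z, w].
In Python, from rig import status, eyes, ticket gives the robot as it stands.
- The arm moves only by the tool send_rows, never from a script. Its argument "motion" is a list of rows, each a list of 4 numbers: the shift along the tool's x, y, z in m, then the turn about the tool's z in degrees. In form: [[dx, dy, dz, spin], ...]. A call has 1 to 5 rows; each row is the pose to reach, as a shift and turn from the pose measured when the call began, along the tool's axes at that moment; what a row does not reach only later rows make up. A row lasts 1/8 s, in which the tool goes at most 62.5 mm and 10.7 degrees, less where a joint would pass 70% of its speed; a pose out of reach is approached as far as the arm can. A call with a gripper value outside its range is refused whole. "hand" is the opening, from 0 (shut) to 1 (fully open), set as the call begins (left out, the last holds). The fingers move at their own pace and stop on an object; "force" is the grip in N (left out, the last holds). Time passes only in rows, so rows that repeat a pose let the fingers close. It gives the time, the measured TCP pose, the force and the opening at its end, in the units of the state.
- status.sense(): the state, without advancing time (a new reading comes with each control period).
- eyes.camera(name): name is "scene" or "top" or "wrist"; returns a dict with "frame" (480x640x3 uint8, red, green, blue), "camera_matrix" (3x3 intrinsics, pixels), "R" (3x3) and "t" (3): a world point X has camera coordinates R X + t; the wrist camera has in their place "mount" (4x4, takes a point from camera to tool coordinates, whose origin is the TCP and whose axes are the flange's). Camera axes: x right, y down, z forward; pixel columns grow to the right and rows downward; lengths in m; the calibration is good to about 2 mm. A picture is of the moment at which its call begins: read the wrist's pose just before it. There is no depth.
- ticket.hand_in(): hands the job in, once; it reports no verdict.
The state is a dict: "time_s": time; "qpos": joint angles; "joint_vel": joint speeds; "tau": joint torques, N m; "tcp_pos": TCP position; "tool_rot": TCP orientation; "wrist_force": force on the tool from outside, world axes, zero at the start; "moment": the same for the moment, N m; "gripper_width": finger opening in m.
Only numpy, scipy, OpenCV 4.12 (cv2) and the standard library are available. Lean on these libraries where they do the work, as an engineer would, in place of code of your own. Each camera call takes 0.05 s, during which the arm holds its last target.

## Working session

There is one attempt and no reset: what is moved stays moved. The work goes in short steps, Python scripts to look and compute and a tool call to move; the robot and the scene stay as the last step left them, time stands still between calls to the robot, and variables do not carry over. Pictures are saved under pics/ and viewed, and the job is handed in when it is done.

Besides the shell and the picture viewer there is one more tool, called after ">>>" by a JSON object that holds its "op" and its "data". send_rows: Moves the arm, as the interface text tells. Its arguments: {"type":"object","properties":{"motion":{"type":"array","items":{"type":"array","items":{"type":"number"}}},"hand":{"type":"number"},"force":{"type":"number"}},"required":["motion"]}

```bash
mkdir -p pics; ls; cat > h.py <<'E'
import numpy as np,cv2,sys
from rig import status,eyes,ticket
def snap(n,tag):
    s=status.sense(); c=eyes.camera(n)
    cv2.imwrite(f'pics/{tag}.png',cv2.cvtColor(c['frame'],cv2.COLOR_RGB2BGR))
    np.save(f'pics/{tag}.npy',dict(c=c,s=s),allow_pickle=True)
    return s,c
def ray(c,uv,z):
    R=np.array(c['R']);t=np.array(c['t']);K=np.array(c['camera_matrix'])
    o=-R.T@t;d=R.T@np.linalg.inv(K)@np.array([*uv,1.]);return o+d*(z-o[2])/d[2]
def proj(c,X):
    p=np.array(c['camera_matrix'])@(np.array(c['R'])@np.array(X)+np.array(c['t']));return p[:2]/p[2]
E
python3 - <<'E'
from h import *
for n in ['scene','top','wrist']:
    s,c=snap(n,n+'0')
print(s)
E
```

```text
pics
{'time_s': 0.1, 'qpos': array([ 1.09501275,  0.46827588, -0.01162088,  1.60351628,  0.00595105,
        1.0713628 , -0.05632443]), 'joint_vel': array([-1.05825168e-03, -2.50256190e-03, -1.00081185e-05, -1.05880570e-03,
        6.46316375e-04, -1.10205316e-03,  9.48562979e-04]), 'tau': array([ 1.30649554e-03, -5.33523595e+01,  2.18248327e-02, -2.51967144e+01,
        1.15324755e-02,  4.28947038e-03, -4.19065913e-06]), 'tcp_pos': array([ 0.27235418, -0.58961784,  0.20614848]), 'tool_rot': array([ 9.76688569e-01,  2.14659862e-01, -1.93563138e-04, -7.38964939e-04]), 'wrist_force': array([-0.60045115,  0.04486228,  0.29544886]), 'moment': array([-0.07164584, -0.03339579, -0.01819192]), 'gripper_width': 0.08611072661545216}
```

View pics/scene0.png

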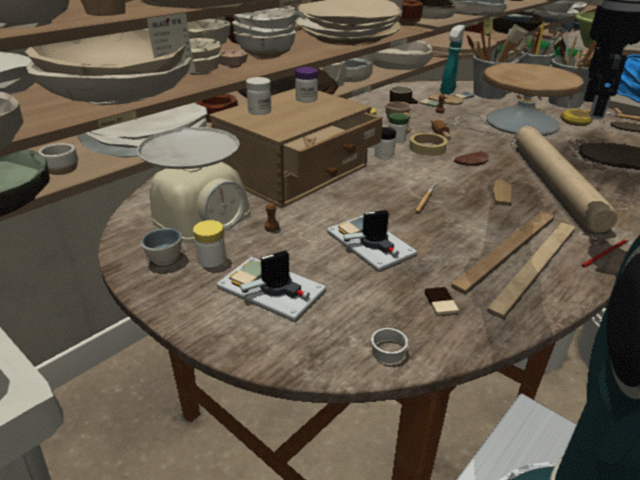

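View pics/top0.png

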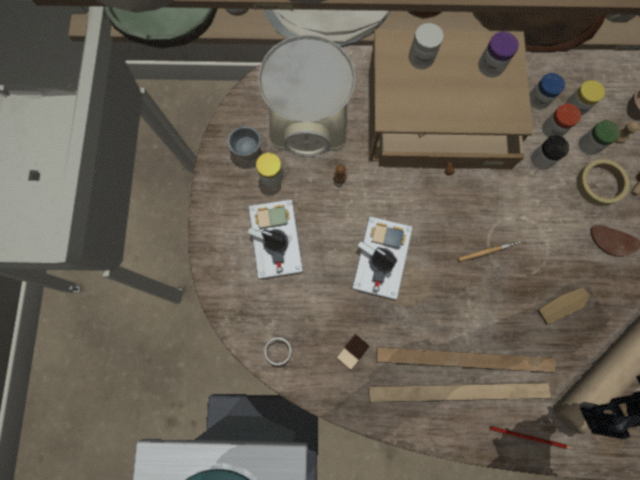

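View pics/wrist0.png

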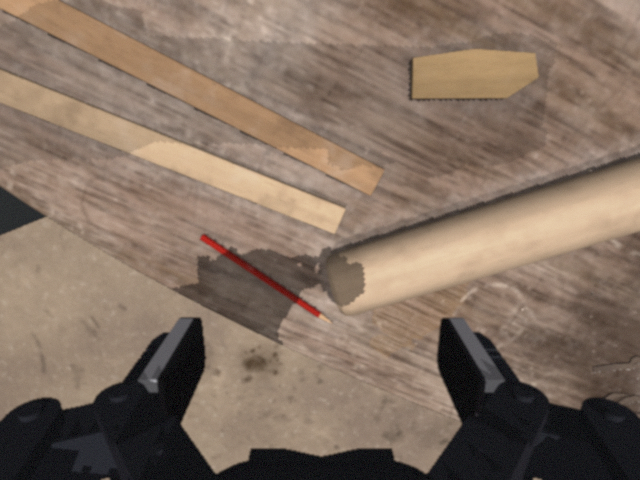

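The blue-dipped tile appears to be on the right clamp in the top view (plate around (383,258)). The green one is at (275,238). I'll zoom in to confirm.

```bash
python3 - <<'E'
from h import *
a=cv2.imread('pics/top0.png')[195:310,235:425]
b=cv2.imread('pics/scene0.png')[195:325,205:425]
cv2.imwrite('pics/z0.png',cv2.resize(a,(760,460),interpolation=cv2.INTER_CUBIC))
cv2.imwrite('pics/z1.png',cv2.resize(b,None,fx=3.5,fy=3.5,interpolation=cv2.INTER_CUBIC))
c=np.load('pics/top0.npy',allow_pickle=True).item()['c']
print(c['camera_matrix'],-np.array(c['R']).T@c['t'])
for uv in [(383,260),(275,240)]: print(ray(c,uv,.07))
E
```

```text
[[459.92870028   0.         316.88152548]
 [  0.         459.92870028 239.26631898]
 [  0.           0.           1.        ]] [ 0.33070119 -0.17968542  0.9202151 ]
[ 0.49083248 -0.29482527  0.07      ]
[ 0.52497339 -0.09041344  0.07      ]
```

View pics/z0.png

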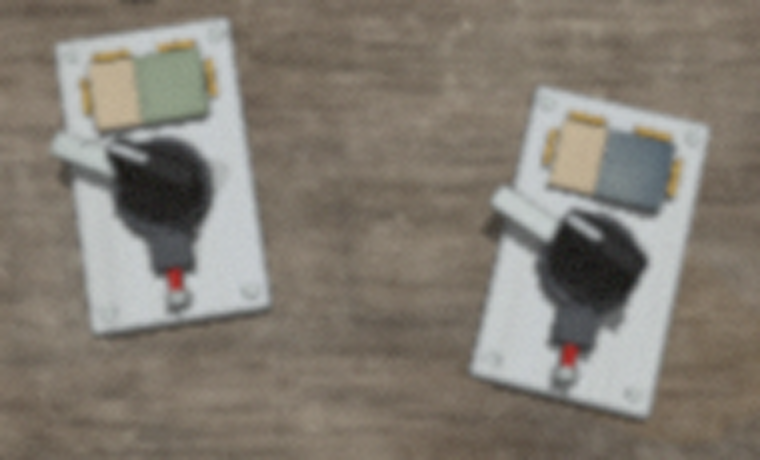

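View pics/z1.png

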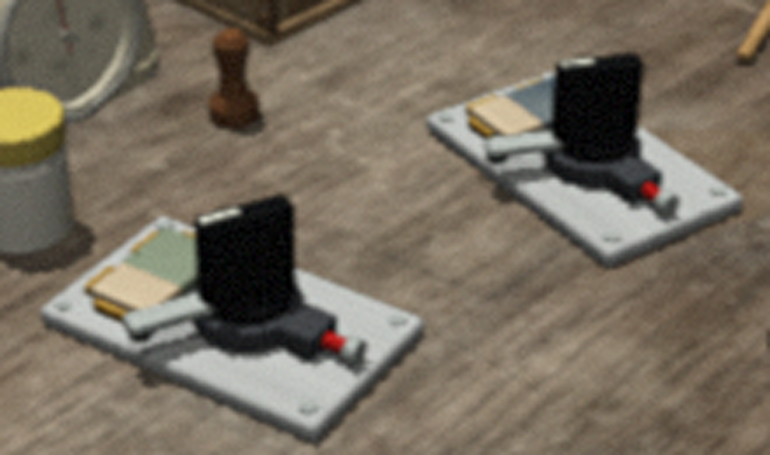

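The right-hand clamp carries the blue-dipped tile: in the zoom, the tile is at (612,165), toe tip at (500,200) and pin head at (565,372).

```bash
python3 - <<'E'
from h import *
from scipy.spatial.transform import Rotation as Ro
c=np.load('pics/top0.npy',allow_pickle=True).item()['c']
f=lambda u,z:ray(c,(235+u[0]/4-.4,195+u[1]/4-.4),z)
P=[f(u,.01) for u in [(540,88),(708,128),(650,415),(472,375)]]
for p in P: print(p)
print('L',[np.linalg.norm(P[i]-P[(i+1)%4]) for i in range(4)],'cen',np.mean(P,0))
t=f((612,160),.018);h=f((565,372),.017);toe=f((503,198),.031)
d=(P[0]+P[1]-P[2]-P[3]);print('plate yaw',np.degrees(np.arctan2(d[1],d[0])))
print('tile',t,'head',h,'toe',toe); d=t-h;print('yaw th',np.degrees(np.arctan2(d[1],d[0])))
s=status.sense();print(Ro.from_quat(s['tool_rot']).as_matrix(), c['R'])
E
```

```text
[ 0.59213821 -0.27633225  0.01      ]
[ 0.57273185 -0.3619586   0.01      ]
[ 0.42591328 -0.32996821  0.01      ]
[ 0.44372066 -0.24222608  0.01      ]
L [np.float64(0.08779793565790918), np.float64(0.15026336242723137), np.float64(0.08953091213988736), np.float64(0.15228592361073412)] cen [ 0.508626   -0.30262128  0.01      ]
plate yaw -12.61912412721149
tile [ 0.55289513 -0.31163479  0.018     ] head [ 0.44533981 -0.28742696  0.017     ] toe [ 0.52918731 -0.25564288  0.031     ]
yaw th -12.684382827906296
[[ 9.07804955e-01  4.19392082e-01 -6.67426505e-04]
 [ 4.19392603e-01 -9.07804143e-01  1.21740568e-03]
 [-9.53222452e-05 -1.38508064e-03 -9.99999036e-01]] [[ 0.02287648 -0.99971886 -0.00623361]
 [-0.97382329 -0.02087257 -0.22634607]
 [ 0.22615233  0.01124843 -0.974027  ]]
```

>>> {"op": "send_rows", "data": {"motion": [[0.05,-0.025,0,-7],[0.11,-0.055,0,-14],[0.165,-0.083,0,-21],[0.22,-0.11,0,-28],[0.27,-0.137,0,-34]], "hand": 1}}

```text
time_s: 0.78
tcp_pos: [0.4611, -0.3502, 0.2064]
tool_rot: [0.87, 0.493, 0.0, -0.001]
wrist_force: [0.8, -0.5, 0.8]
gripper_width: 0.0857
```

```bash
python3 - <<'E'
from h import *
s,c=snap('wrist','w1'); print(s['time_s'],s['tcp_pos'],s['tool_rot'],s['joint_vel'].max(),s['qpos']); print(c['mount'])
E
```

```text
0.775 [ 0.46112022 -0.35020106  0.20636793] [ 8.70285174e-01  4.92547729e-01  6.60211697e-05 -6.67523838e-04] 0.13837476812029798 [ 0.77974142  0.36583093 -0.23607343  1.76892972  0.09750031  1.01937123
 -0.0332883 ]
[[-2.51575607e-04 -9.49230266e-01 -3.14582006e-01  8.10420707e-02]
 [ 9.99999773e-01 -4.35265298e-04  5.13670334e-04  5.15220521e-04]
 [-6.24518059e-04 -3.14581806e-01  9.49230160e-01 -1.66939009e-01]
 [ 0.00000000e+00  0.00000000e+00  0.00000000e+00  1.00000000e+00]]
```

View pics/w1.png

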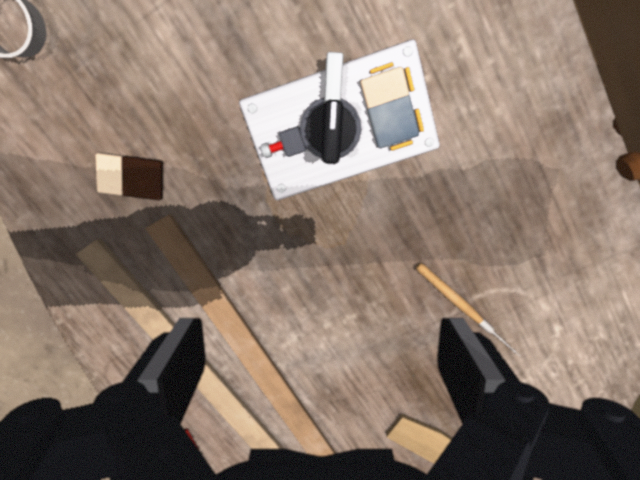

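The view is clear: wing near (332,130), toe tip (335,55), pin head (265,150), blue tile (392,120).

```bash
cat >> h.py <<'E'
from scipy.spatial.transform import Rotation as Ro
def wcam(s,c):
    T=np.eye(4);T[:3,:3]=Ro.from_quat(s['tool_rot']).as_matrix();T[:3,3]=s['tcp_pos']
    M=T@np.array(c['mount']);R=M[:3,:3].T
    return dict(camera_matrix=c['camera_matrix'],R=R,t=-R@M[:3,3])
E
python3 - <<'E'
from h import *
D=np.load('pics/w1.npy',allow_pickle=True).item();c=wcam(D['s'],D['c']);im=D['c']['frame']
cv2.imwrite('pics/w1z.png',cv2.resize(cv2.cvtColor(im,cv2.COLOR_RGB2BGR)[35:205,230:450],None,fx=3.5,fy=3.5,interpolation=cv2.INTER_CUBIC))
P=[ray(c,u,.01) for u in [(415,41),(439,146),(276,198),(240,101)]]
print([np.linalg.norm(P[i]-P[(i+1)%4]) for i in range(4)],np.mean(P,0))
d=(P[0]+P[1]-P[2]-P[3]);y=np.arctan2(d[1],d[0]);print('yaw',np.degrees(y))
for n,u,z in [('hubring',(331,128),.03),('toe',(335,54),.031),('wa',(333,101),.071),('wb',(332,162),.071),('head',(265,150),.017),('tile',(392,107),.018)]: print(n,ray(c,u,z))
a=ray(c,(392,107),.018)-.052*np.array([np.cos(y),np.sin(y),0]);print('axis',a)
a[2]=.071;print(proj(c,a))
E
```

```text
[np.float64(0.08742016367510179), np.float64(0.1511881944066657), np.float64(0.087886243317128), np.float64(0.15160604728579816)] [ 0.51029594 -0.30332303  0.01      ]
yaw -13.265013682642925
hubring [ 0.50113831 -0.30051917  0.03      ]
toe [ 0.53173284 -0.25469907  0.031     ]
wa [ 0.51192527 -0.28315471  0.071     ]
wb [ 0.48975887 -0.3193877   0.071     ]
head [ 0.44317258 -0.28776878  0.017     ]
tile [ 0.55298972 -0.31276723  0.018     ]
axis [ 0.50237712 -0.30083554  0.018     ]
[334.02262926 130.52118747]
```

View pics/w1z.png

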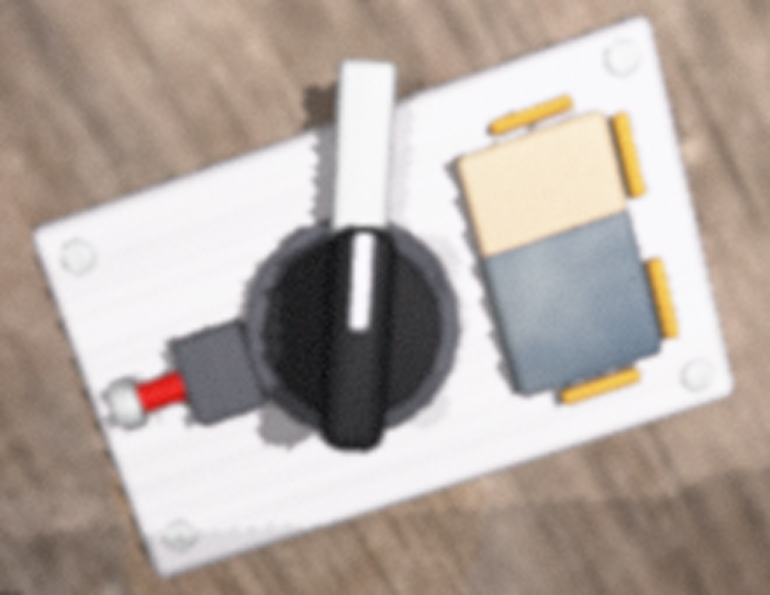

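>>> {"op": "send_rows", "data": {"motion": [[0.03,0.004,0.01,0.5],[0.063,0.009,0.04,1.5],[0.063,0.009,0.07,1.5],[0.063,0.009,0.1,1.5],[0.063,0.009,0.1,1.5]], "hand": 1}}

```text
time_s: 1.45
tcp_pos: [0.505, -0.2897, 0.1047]
tool_rot: [0.873, 0.487, 0.001, -0.004]
wrist_force: [-0.1, -0.3, 1.2]
gripper_width: 0.0858
```

```bash
python3 - <<'E'
from h import *
s,c=snap('wrist','w2'); print(s['time_s'],s['tcp_pos'],s['tool_rot'],s['wrist_force'])
w=wcam(s,c); print(proj(w,[.5013,-.3009,.071]))
R=Ro.from_quat(s['tool_rot']).as_matrix();print(R.T@(np.array([.5013,-.3009,.040])-s['tcp_pos']),np.degrees(np.arctan2(R[1,0],R[0,0])))
E
```

```text
1.45 [ 0.50498194 -0.28973674  0.10469428] [ 0.87317726  0.48738111  0.00146705 -0.00435649] [-0.0851015  -0.32917532  1.15702557]
[325.22566918 285.93409904]
[-0.01187453  0.00312517  0.06459686] 58.33665965352329
```

View pics/w2.png

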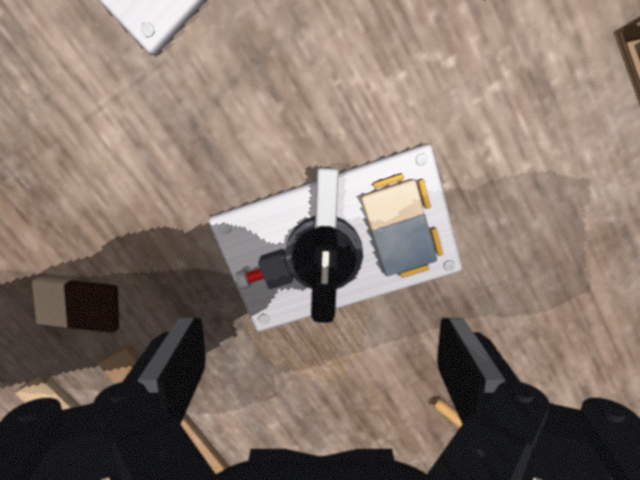

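The projected axis (325,286) matches the middle of the wing top (324,285). I'll descend around the wing.

>>> {"op": "send_rows", "data": {"motion": [[-0.006,0.0015,0.01,1],[-0.012,0.003,0.03,2],[-0.012,0.003,0.05,2],[-0.012,0.003,0.0645,2],[-0.012,0.003,0.0645,2]], "hand": 1}}

```text
time_s: 2.12
tcp_pos: [0.5016, -0.3008, 0.04]
tool_rot: [0.881, 0.472, 0.002, -0.004]
wrist_force: [-0.1, -0.4, 0.3]
gripper_width: 0.0852
```

>>> {"op": "send_rows", "data": {"motion": [[0,0,0,0],[0,0,0,0]], "hand": 1}}

```text
time_s: 2.38
tcp_pos: [0.5021, -0.3008, 0.0405]
tool_rot: [0.881, 0.472, 0.002, -0.004]
wrist_force: [-0.1, -0.1, 0.7]
gripper_width: 0.0856
```

```bash
python3 - <<'E'
from h import *
s,c=snap('wrist','w3'); print(s['time_s'],s['tcp_pos'],s['tool_rot'],s['wrist_force'])
R=Ro.from_quat(s['tool_rot']).as_matrix();print(R.T@(np.array([.5013,-.3009,.040])-s['tcp_pos']),np.degrees(np.arctan2(R[1,0],R[0,0])),R[:,2])
E
```

```text
2.375 [ 0.50205939 -0.30083554  0.04051767] [ 0.88141508  0.4723212   0.00182816 -0.00409933] [-0.1122934  -0.0794431   0.72924047]
[-0.00047791 -0.00059375  0.00051756] 56.36965381977879 [-6.49663809e-04  8.95337309e-03 -9.99959707e-01]
```

View pics/w3.png

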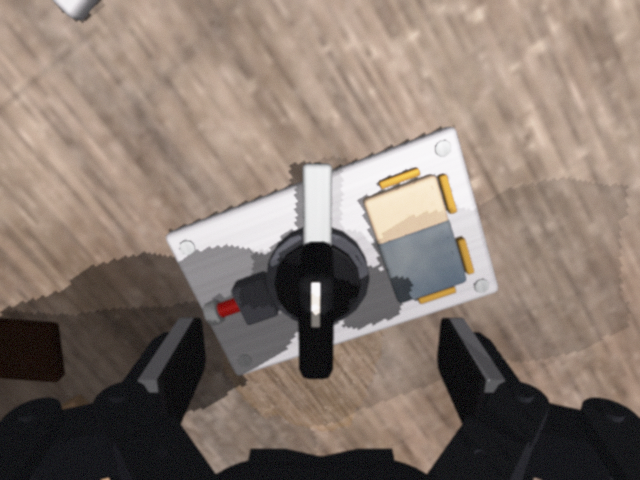

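The wing is upright in the image at column 316, between the fingers and aligned. Closing gently.

>>> {"op": "send_rows", "data": {"motion": [[0,0,0,0],[0,0,0,0],[0,0,0,0],[0,0,0,0],[0,0,0,0]], "hand": 0, "force": 30}}

```text
time_s: 3.05
tcp_pos: [0.5005, -0.2999, 0.0407]
tool_rot: [0.881, 0.472, 0.001, -0.006]
wrist_force: [-4.1, 2.5, 6.2]
gripper_width: 0.0125
```

>>> {"op": "send_rows", "data": {"motion": [[0,0,0,0],[0,0,0,0],[0,0,0,0]]}}

```text
time_s: 3.42
tcp_pos: [0.5004, -0.2998, 0.0408]
tool_rot: [0.881, 0.472, 0.001, -0.006]
wrist_force: [-1.6, 1.2, 2.5]
gripper_width: 0.0127
```

```bash
cat > m.py <<'E'
from h import *
s=status.sense();R=Ro.from_quat(s['tool_rot']).as_matrix();d=np.array([.5013,-.3009,.040])-s['tcp_pos']
print(s['time_s'],s['tcp_pos'].round(4),'yaw',np.degrees(np.arctan2(R[1,0],R[0,0])).round(2),'dtool',(R.T@d).round(4),'F',s['wrist_force'].round(1),'M',s['moment'].round(3),s['gripper_width'],'w',s['joint_vel'].round(3))
E
python3 m.py
```

```text
3.425 [ 0.5004 -0.2998  0.0408] yaw 56.36 dtool [-0.0004  0.0014  0.0007] F [-1.6  1.2  2.5] M [ 0.18   0.416 -0.035] 0.012702693823068928 w [-0.     0.001 -0.     0.     0.002 -0.003 -0.001]
```

>>> {"op": "send_rows", "data": {"motion": [[0,0,0,2.5],[0,0,0,5],[0,0,0,7.5],[0,0,0,10],[0,0,0,12.5]]}}

```text
time_s: 4.05
tcp_pos: [0.5005, -0.3, 0.0408]
tool_rot: [0.928, 0.372, 0.0, -0.006]
wrist_force: [-1.4, 0.3, 2.0]
gripper_width: 0.0127
```

```bash
python3 m.py; python3 -c "
from h import *
snap('wrist','w4')"
```

```text
4.05 [ 0.5005 -0.3     0.0408] yaw 43.69 dtool [-0.0001  0.0012  0.0008] F [-1.4  0.3  2. ] M [-0.026  0.051  0.059] 0.01274548648119087 w [-0.067 -0.008  0.086  0.005 -0.074 -0.007 -0.283]
```

View pics/w4.png

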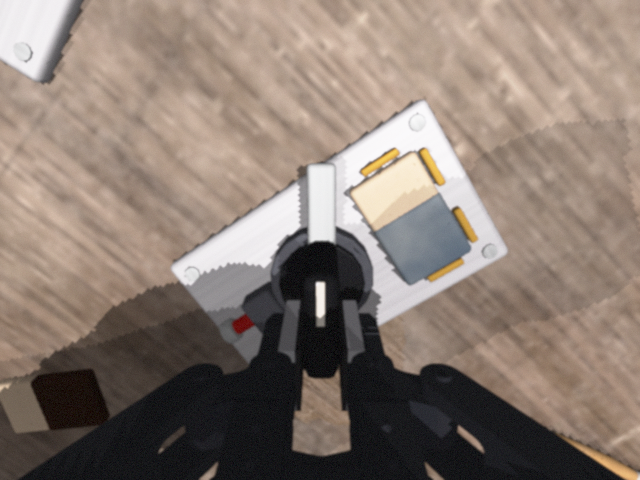

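The knob turns with the grip: the toe still points straight up the image at (321,170). I'll keep turning.

>>> {"op": "send_rows", "data": {"motion": [[0,0,0,3],[0,0,0,6],[0,0,0,9],[0,0,0,12],[0,0,0,15]]}}

```text
time_s: 4.72
tcp_pos: [0.5007, -0.3003, 0.0408]
tool_rot: [0.969, 0.246, -0.0, -0.005]
wrist_force: [-0.4, -0.2, 0.7]
gripper_width: 0.0128
```

>>> {"op": "send_rows", "data": {"motion": [[0,0,0,3],[0,0,0,6],[0,0,0,9],[0,0,0,12]]}}

```text
time_s: 5.22
tcp_pos: [0.5008, -0.3005, 0.0408]
tool_rot: [0.99, 0.142, -0.001, -0.005]
wrist_force: [-1.1, 0.8, 1.6]
gripper_width: 0.0126
```

```bash
python3 m.py
```

```text
5.225 [ 0.5008 -0.3005  0.0408] yaw 16.37 dtool [0.0003 0.0005 0.0008] F [-1.1  0.8  1.6] M [-0.072  0.081  0.093] 0.012576118731073413 w [-0.082 -0.003  0.106  0.006 -0.089 -0.006 -0.339]
```

>>> {"op": "send_rows", "data": {"motion": [[0,0,0,2.5],[0,0,0,5],[0,0,0,7.5],[0,0,0,10],[0,0,0,12.5]]}}

```text
time_s: 5.85
tcp_pos: [0.5009, -0.3008, 0.0408]
tool_rot: [0.999, 0.032, -0.001, -0.005]
wrist_force: [0.3, -0.4, 0.8]
gripper_width: 0.0128
```

```bash
python3 m.py
```

```text
5.85 [ 0.5009 -0.3008  0.0408] yaw 3.69 dtool [0.0004 0.0002 0.0008] F [ 0.3 -0.4  0.8] M [-0.229  0.01  -0.027] 0.012818351940929678 w [-0.067 -0.002  0.088  0.007 -0.074 -0.002 -0.284]
```

>>> {"op": "send_rows", "data": {"motion": [[0,0,0,2],[0,0,0,4],[0,0,0,6],[0,0,0,8]]}}

```text
time_s: 6.35
tcp_pos: [0.5009, -0.3009, 0.0408]
tool_rot: [0.999, -0.039, -0.002, -0.004]
wrist_force: [-0.1, -1.2, 0.6]
gripper_width: 0.0131
```

```bash
python3 m.py
```

```text
6.35 [ 0.5009 -0.3009  0.0408] yaw -4.44 dtool [ 0.0004 -0.      0.0008] F [-0.1 -1.2  0.6] M [-0.399  0.076  0.046] 0.013104699724117997 w [-0.054  0.     0.072  0.004 -0.059  0.001 -0.227]
```

>>> {"op": "send_rows", "data": {"motion": [[0,0,0,1.5],[0,0,0,3],[0,0,0,4.5]]}}

```text
time_s: 6.72
tcp_pos: [0.5009, -0.301, 0.0408]
tool_rot: [0.997, -0.079, -0.002, -0.004]
wrist_force: [-0.7, -2.0, -0.0]
gripper_width: 0.0129
```

```bash
python3 m.py; python3 -c "
from h import *
snap('wrist','w5')"
```

```text
6.725 [ 0.5009 -0.301   0.0408] yaw -9.04 dtool [ 0.0004 -0.0002  0.0008] F [-0.7 -2.  -0. ] M [-0.424  0.026  0.045] 0.01289950953093464 w [-0.04   0.001  0.053  0.003 -0.046 -0.001 -0.17 ]
```

View pics/w5.png

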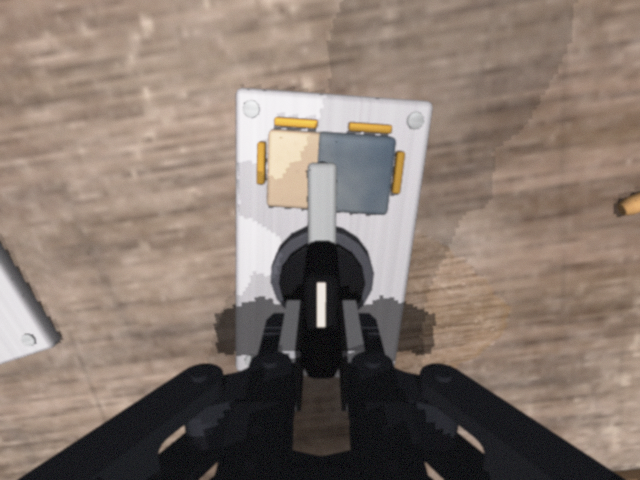

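The toe (321,168) is about 10 px left of the tile's middle (331), so roughly 4° remain.

>>> {"op": "send_rows", "data": {"motion": [[0,0,0,1],[0,0,0,2],[0,0,0,3],[0,0,0,3]]}}

```text
time_s: 7.28
tcp_pos: [0.5009, -0.3011, 0.0408]
tool_rot: [0.994, -0.105, -0.002, -0.004]
wrist_force: [-0.6, -1.9, 0.0]
gripper_width: 0.013
```

```bash
python3 m.py; python3 -c "
from h import *
snap('wrist','w6')"
```

```text
7.275 [ 0.5009 -0.3011  0.0408] yaw -12.1 dtool [ 0.0004 -0.0002  0.0008] F [-0.6 -1.9  0. ] M [-0.439  0.009 -0.026] 0.013040774379121533 w [ 0.004 -0.001 -0.     0.001 -0.     0.002  0.007]
```

View pics/w6.png

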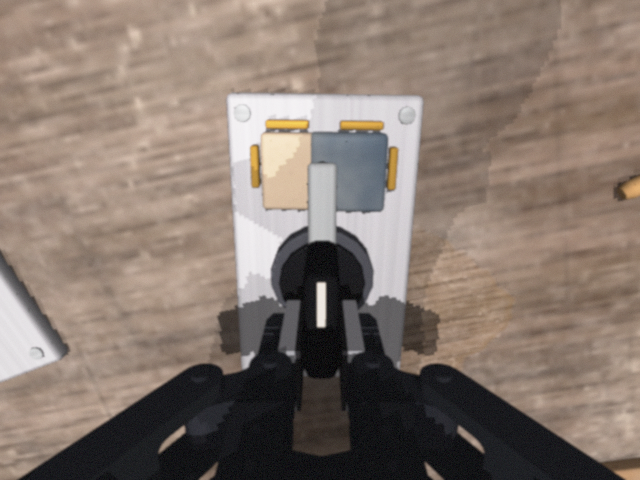

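>>> {"op": "send_rows", "data": {"motion": [[0,0,0,0.5],[0,0,0,1.2],[0,0,0,1.2]]}}

```text
time_s: 7.7
tcp_pos: [0.5009, -0.3011, 0.0408]
tool_rot: [0.993, -0.116, -0.002, -0.004]
wrist_force: [-1.2, -2.0, 0.5]
gripper_width: 0.0136
```

```bash
python3 m.py; python3 -c "
from h import *
snap('scene','s6');snap('top','t6')
b=cv2.imread('pics/s6.png')[200:275,320:425]
a=cv2.imread('pics/top0.png')[210:305,345:425];d=cv2.imread('pics/t6.png')[210:305,345:425]
o=cv2.imread('pics/scene0.png')[200:275,320:425]
r=lambda x:cv2.resize(x,(390,290),interpolation=cv2.INTER_CUBIC)
cv2.imwrite('pics/c6.png',np.vstack([np.hstack([r(o),r(b)]),np.hstack([r(a),r(d)])]))"
```

```text
7.7 [ 0.5009 -0.3011  0.0408] yaw -13.3 dtool [ 0.0004 -0.0003  0.0008] F [-1.2 -2.   0.5] M [-0.474  0.067 -0.003] 0.013608604091315653 w [ 0.     0.    -0.002 -0.001 -0.001 -0.     0.004]
```

View pics/c6.png

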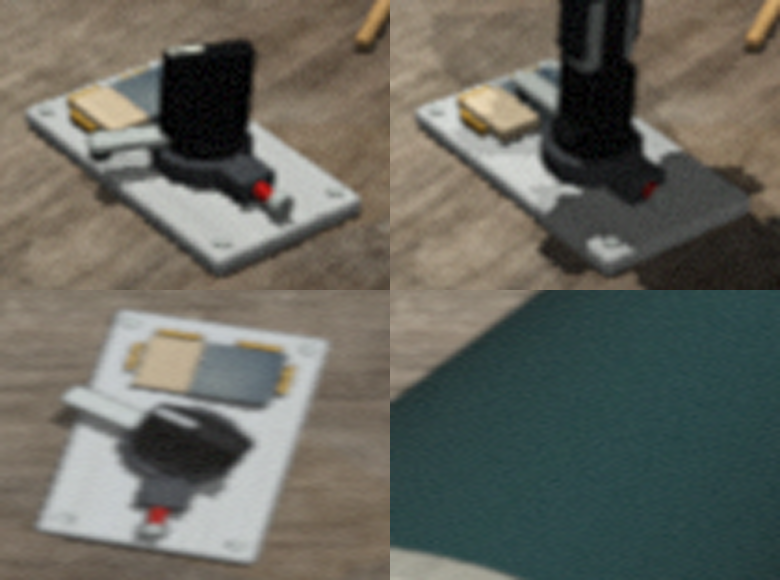

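The toe now lies over the tile and the torque is near zero. The pin is in shadow, so I'll let go and lift to check it.

>>> {"op": "send_rows", "data": {"motion": [[0,0,0,0],[0,0,0,0],[0,0,0,0],[0,0,0,0],[0,0,0,0]], "hand": 1}}

```text
time_s: 8.43
tcp_pos: [0.5009, -0.3011, 0.0408]
tool_rot: [0.993, -0.116, -0.002, -0.004]
wrist_force: [0.3, -0.2, 0.3]
gripper_width: 0.0853
```

>>> {"op": "send_rows", "data": {"motion": [[0,0,-0.02,0],[0,0,-0.05,0],[0,0,-0.09,0],[-0.03,0,-0.13,0],[-0.06,0,-0.15,0]]}}

```text
time_s: 9.05
tcp_pos: [0.4431, -0.2889, 0.1933]
tool_rot: [0.993, -0.116, -0.001, -0.004]
wrist_force: [-0.1, -0.7, 0.5]
gripper_width: 0.0853
```

```bash
python3 m.py; python3 -c "
from h import *
s,c=snap('wrist','w7')
b=snap('scene','s7')[1]['frame'][200:275,320:425,::-1]
o=cv2.imread('pics/scene0.png')[200:275,320:425]
r=lambda x:cv2.resize(x,(390,290),interpolation=cv2.INTER_CUBIC)
cv2.imwrite('pics/c7.png',np.hstack([r(o),r(b)]))"
```

```text
9.05 [ 0.4431 -0.2889  0.1933] yaw -13.28 dtool [ 0.0597 -0.0006  0.1532] F [-0.1 -0.7  0.5] M [-0.01  -0.064 -0.015] 0.08528520659743184 w [ 0.064 -0.556  0.037  0.408  0.073  0.173  0.065]
```

View pics/w7.png

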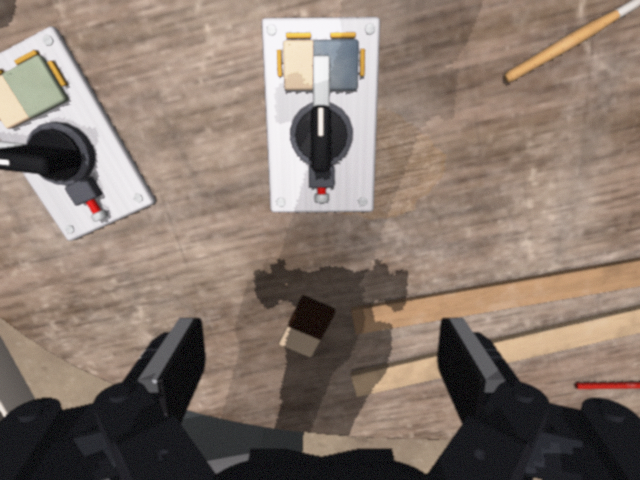

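View pics/c7.png

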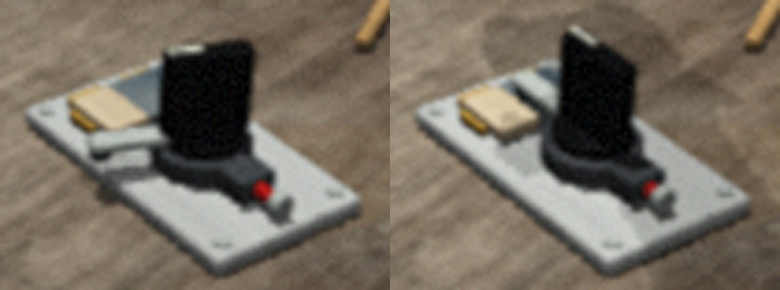

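The blue toe now lies over the tile's middle at (321,65), and its red shank looks shorter than the green clamp's. I'll measure it.

```bash
python3 - <<'E'
from h import *
for tag,cl in [('w1',[(240,450,35,205)]),('w7',[(260,385,10,215),(0,160,20,245)])]:
    D=np.load(f'pics/{tag}.npy',allow_pickle=True).item();c=wcam(D['s'],D['c']);im=D['c']['frame'].astype(int)
    m=(im[...,0]-np.maximum(im[...,1],im[...,2])>60).astype(np.uint8)
    for x0,x1,y0,y1 in cl:
        k=np.zeros_like(m);k[y0:y1,x0:x1]=m[y0:y1,x0:x1]
        n,l,st,ce=cv2.connectedComponentsWithStats(k);i=1+st[1:,4].argmax()
        ys,xs=np.where(l==i);W=np.array([ray(c,(x,y),.017)[:2] for x,y in zip(xs,ys)])
        q=W-W.mean(0);v=np.linalg.svd(q)[2];e=q@v.T;print(tag,ce[i],len(xs),'extent mm',np.ptp(e,axis=0)*1e3,'area mm2 ~',st[i,4]*np.ptp(W[:,0]))
D=np.load('pics/w7.npy',allow_pickle=True).item()
im=D['c']['frame'][:,:,::-1];cv2.imwrite('pics/w7z.png',np.hstack([cv2.resize(im[10:215,250:390],None,fx=2.6,fy=2.6,interpolation=cv2.INTER_CUBIC),cv2.resize(im[20:225,0:160],None,fx=2.6,fy=2.6,interpolation=cv2.INTER_CUBIC)]))
E
```

```text
w1 [275.66086957 146.53913043] 115 extent mm [11.71963856  7.42300722] area mm2 ~ 1.3709346437647318
w7 [321.35294118 190.17647059] 51 extent mm [6.09832073 5.31513192] area mm2 ~ 0.3071195596303472
w7 [ 92.70634921 205.74603175] 126 extent mm [11.91360446  8.39664183] area mm2 ~ 1.5403829675680858
```

View pics/w7z.png

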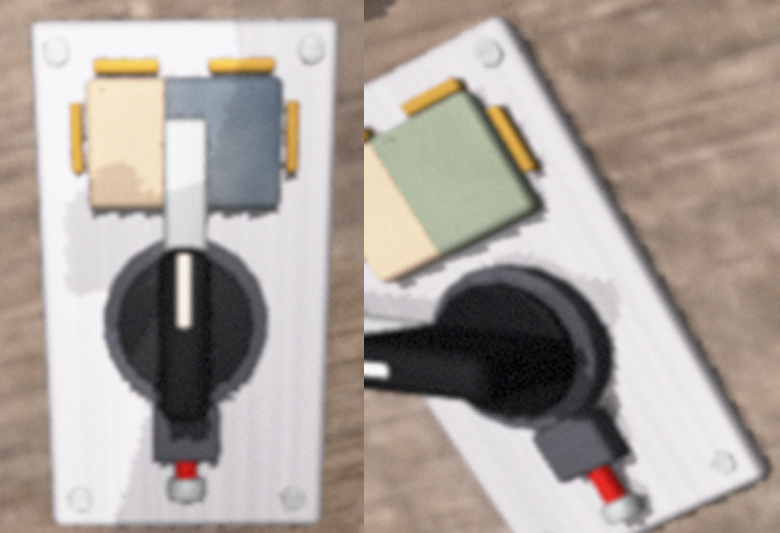

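The shank has gone from 11.7 to 6.1 mm, and the toe is centred. I'll let the arm settle and then hand in.

>>> {"op": "send_rows", "data": {"motion": [[0,0,0,0],[0,0,0,0],[0,0,0,0]]}}

```text
time_s: 9.52
tcp_pos: [0.4417, -0.2891, 0.1928]
tool_rot: [0.993, -0.116, -0.001, -0.004]
wrist_force: [-0.3, -0.2, -0.2]
gripper_width: 0.0856
```

```bash
python3 m.py; python3 -c "
from h import *
print(ticket.hand_in())"
```

```text
9.525 [ 0.4417 -0.2891  0.1928] yaw -13.38 dtool [ 0.0612 -0.0012  0.1527] F [-0.3 -0.2 -0.2] M [0.039 0.009 0.007] 0.08559658291659716 w [ 0.001 -0.     0.002  0.001  0.001  0.003  0.   ]
the job is handed in; nothing more can be done
None
```

The blue clamp's knob is seated in its notch, and I handed the job in at about 9.5 s. I gripped the wing, turned it about 70° clockwise in small steps, let go and lifted clear.

- **Toe:** the last wrist picture, taken after release, shows it straight out over the middle of the blue tile.
- **Pin:** about 5.6 mm less red shank shows (11.7 mm before, 6.1 mm after), so the pin has dropped in. The unturned green clamp still shows 11.9 mm.
- **Feel:** wrist torque fell to about zero at the notch. The wrist readings are noisy, so I did not feel a distinct click; the pin's drop is confirmed from the picture.
- **Green clamp and forces:** I never touched the green clamp. Wrist force readings stayed below about 8 N, and no check failed.

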